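Move a signal tower on its free folding foot from the assembly fork to the test fork

TASK

Take the carrier by its black grip post, bring the signal tower out of the fork it stands in, keep the carrier in the air and clear of both forks for at least five seconds in one go with the tower standing upright by itself (the free-hinge check), then carry it into the other fork and set the carrier down flat on the bench, the column centred between the prongs, and let go. The tower's foot is not locked and it falls over unless the carrier is kept moving under it: never let it tip over, never touch the tower with the robot, do not drop the carrier, and leave the other parts on the bench alone.

Things in the scene. Friction and masses are not known exactly. Their poses are not given: they have to be found in the camera images.
- carrier: Hand carrier, 0.56 kg without the tower: aluminium plate 270 x 70 x 8 mm flat on the bench, from x = -110 to +160 mm. Origin on its underside, under the black grip post; x points from post to tower, y across, z up. A steel transformer (46 x 60 mm, top at z = 58 mm) at x = -83 mm balances the tower; two black cheeks (40 mm wide, top at z = 58 mm) hold its hinge at x = 130 mm.
- carrier_grip (a point): Where to grip the carrier: on the axis of the black post, 115 mm above the plate's underside and 25 mm below the post's top (origin of the carrier plus 115 mm in z, same axes). The post is 36 mm along x and 22 mm along y: grip from above, fingers closing along the carrier's y.
- tower: Signal tower hinged on the carrier: aluminium column 30 mm diameter, 150 mm long, then a white head 56 mm diameter, 100 mm long. Origin on the hinge axis (130, 0, 50 mm in the carrier frame); z up the column; x is the hinge axis, parallel to the carrier's x, so it leans only sideways, along the carrier's y. Mass 0.25 kg +-15 %, centre of mass at z = 163 mm, inertia about the hinge 0.0078 kg m2.
- tower_foot (a point): The tower's unlocked folding foot: point on the hinge axis. A spring, 0.28 N m/rad, pulls the tower square to the plate; a damper, 0.065 N m s/rad, resists motion relative to the plate. Gravity (0.40 N m/rad) beats the spring: a lean grows with a time constant near 0.65 s (0.45 to 1 s). Rolling the carrier smoothly about its x axis against the lean brings it back. Stops at +-0.45 rad from square.
- fork_a: Fixed steel fork stand, 165 mm high, in which the tower stands at the start, leaning on a prong at about 0.08 rad. Same build as fork_b. Origin on the bench under the slot centre; x from the open mouth (roughly the robot's side) to the closed back, y across the slot, z up.
- fork_b: The other fork stand, empty: the tower's new place. Origin and axes as fork_a. Fully in, the tower's hinge is above this origin with the carrier's x along this x and the plate flat on the bench, so the grip post is 130 mm before it. The stand's base plate (10 mm high, 130 mm wide) runs from x = 70 to 160 mm, beyond the carrier's end.
- fork_b_slot (a point): Slot centre of fork_b, 150 mm above the bench, level with the prongs' axes (fork_a has the same). Two level 10 mm round bars with inner faces 23 mm either side of the centre line (slot 46 mm), straight from x = -30 to +75 mm of the slot centre; the tips flare to 37 mm either side at x = -50 mm. The column goes in level, along x.
- insulator: White ceramic ribbed insulator, 52 mm diameter, 68 mm high, standing loose on the bench between the forks toward the far side; bystander. Origin: centre of its underside.
- terminal: Grey and white terminal block, 34 x 90 x 34 mm, lying loose on the bench between and before the forks; bystander. Origin: centre of its underside.
- driver: Screwdriver, about 200 mm long, lying loose on the left of the bench; bystander. Origin: at its middle, x along it.
- screw_jar: Glass jar with steel cap, 60 mm diameter, 70 mm high, loose between the forks toward the far side; bystander. Origin: centre of its underside.
- spare_coil: Spare transformer with copper winding, 60 x 64 x 50 mm, loose on the right of the bench; bystander. Origin: centre of its underside.

How it is judged:
By the outcome, as a careful person would: the job done as asked, in the order asked, and still so for the second after the job is handed in, with the robot touching nothing.
It also fails if it takes over 71 s, if anything falls off the work surface, if the arm or the gripper's body presses on something with over 40 N, if the wrist force passes 120 N, or if a joint passes its speed limit or range.

ROBOT

A 7-joint arm with a two-finger parallel gripper is mounted at the origin on the work surface. World frame = base frame: x ahead of the robot, y to its left, z up, the work surface at z = 0. Lengths are in m, angles in rad, forces in N, time in s.
With the tool pointing down it reaches from about 0.425 to 0.925 m from the base axis. Payload 6.8 kg.
Tool frame: the origin (TCP) lies at the very end of the fingers, on their centre line; the grasp point (between the pads) lies 19 mm behind it; z points along the fingers, y is the line along which they close (so a half turn about z gives the same grasp; the last joint's range is limited). The gripper opens to 85 mm and grips with 20 to 120 N. Pads are 22 mm wide; open, the fingers measure 114 mm over their backs; the gripper's body (76 mm by 85 mm) begins 54 mm behind the grasp point. The pads swing forward as they close: fully open they stand 13 mm farther back than shut.
Start: joints at [1.022, 0.477, 0.022, 1.555, -0.011, 1.109, -0.083], TCP at [0.288, -0.61, 0.202] pointing down, gripper open.
Joint ranges: [-2.96, 2.96], [-0.34, 2.1], [-1.41, 1.46], [0.24, 2.44], [-1.37, 4.51], [0.17, 1.92], [-2.96, 2.96]. Speed limits (rad/s): [2.39, 2.39, 3.14, 3.14, 3.14, 3.14, 3.14].

INTERFACE

Orientations are given as a rotation vector (axis times angle).
In Python, from bench import r gives the robot as it stands. The module is installed in compiled form; this text tells all that it offers.
- The arm moves only by the tool servo_tool, never from a script. Its argument "commands" is a list of rows, each a list of 7 numbers: the turn, a rotation vector about the world's x, y, z in degrees, then the shift along the world's x, y, z in mm, then the closure, from 0 (fully open) to 1 (shut). A call has 1 to 5 rows; each row is the pose to reach, as a shift and turn from the pose commanded when the call began; what a row does not reach only later rows make up. A row lasts 1/12 s, in which the tool goes at most 41.7 mm and 7.16 degrees, less where a joint would pass 70% of its speed; a pose out of reach is approached as far as the arm can. A call with a gripper value outside its range is refused whole. The fingers move at their own pace and stop on an object; "force" is the grip in N (left out, the last holds). Time passes only in rows, so rows that repeat a pose let the fingers close. It gives the time, the measured TCP pose, the force, the opening and the grip force at its end, in the units of the state.
- r.get_obs(): the state, without advancing time (a new reading comes with each control period).
- r.grab_frame(name): name is "scene" or "top" or "wrist"; returns (picture, depth): 420x560x3 uint8, blue, green, red; 420x560 float32, m along the optical axis (not along the pixel's ray), 0 where there is no reading.
- r.camera_info(name): a dict with "vertical_fov" (degrees; the focal length in pixels is half the picture's height over the tangent of half this angle, whatever the lens; pixels are square), "cx", "cy" (the principal point, pixels), "cam_to_world" (4x4, takes a point from camera to world coordinates); the wrist camera has in their place "T_tool_cam" (4x4, takes a point from camera to tool coordinates, whose origin is the TCP and whose axes are the flange's). Camera axes: x right, y up, looking along -z (the intrinsics and any distortion apply to the point x, -y, -z); pixel columns grow to the right and rows downward; lengths in m; the calibration is good to about 2 mm. A picture is of the moment at which its call begins: read the wrist's pose just before it. camera_info takes no time and is no camera call.
- r.hand_in(): hands the job in; it is judged then, once.
The state is a dict: "clock": time; "joints": joint angles; "qvel": joint speeds; "tau": joint torques, N m; "tcp_pos": TCP position; "orientation": TCP orientation; "contact_force": force on the tool from outside, world axes, zero at the start; "moment": the same for the moment, N m; "grip_width": finger opening in m; "gripper_force": force on a finger pad.
Only numpy, scipy, OpenCV 4.12 (cv2) and the standard library are available. Lean on these libraries where they do the work, as an engineer would, in place of code of your own. Each camera call takes 0.05 s, during which the arm holds its last target. There are 200 camera calls.

## Working session

There is one attempt and no reset: what is moved stays moved. The work goes in short steps, Python scripts to look and compute and a tool call to move; the robot and the scene stay as the last step left them, time stands still between calls to the robot, and variables do not carry over. Pictures are saved under pics/ and viewed, at most 10 in all, crops included, and the job is handed in when it is done.

Besides the shell and the picture viewer there is one more tool, called after "Request:" by a JSON object that holds its "name" and its "arguments", one argument or row to a line. servo_tool: Moves the arm, as the interface text tells. Its arguments: {"type":"object","properties":{"commands":{"type":"array"},"force":{"type":"number"}},"required":["commands"]}

```bash
mkdir -p pics
cat > h.py <<'E'
import numpy as np, cv2
from bench import r
from scipy.spatial.transform import Rotation as R
def intr(ci):
    f=210/np.tan(np.radians(ci["vertical_fov"])/2); return f,ci["cx"],ci["cy"]
def c2w(name,obs=None):
    ci=r.camera_info(name)
    if name!="wrist": return np.array(ci["cam_to_world"])
    T=np.eye(4); T[:3,:3]=R.from_rotvec(obs["orientation"]).as_matrix(); T[:3,3]=obs["tcp_pos"]
    return T@np.array(ci["T_tool_cam"])
def ray(name,uv,obs=None):
    f,cx,cy=intr(r.camera_info(name)); T=c2w(name,obs)
    d=np.array([(uv[0]-cx)/f,-(uv[1]-cy)/f,-1.]); return T[:3,3],T[:3,:3]@d
def onplane(name,uv,z,obs=None):
    o,d=ray(name,uv,obs); return o+d*(z-o[2])/d[2]
def cloud(name,dep,obs=None):
    f,cx,cy=intr(r.camera_info(name)); T=c2w(name,obs)
    v,u=np.mgrid[:420,:560]; P=np.stack([(u-cx)/f*dep,-(v-cy)/f*dep,-dep],-1)
    return P@T[:3,:3].T+T[:3,3]
E
python3 - <<'E'
from h import *
o=r.get_obs(); print(o)
for n in ["scene","top","wrist"]:
    print(n,r.camera_info(n))
    o=r.get_obs(); im,d=r.grab_frame(n); cv2.imwrite(f"pics/{n}0.png",im); np.savez(f"{n}0.npz",im=im,d=d,tcp_pos=o["tcp_pos"],orientation=o["orientation"])
    print((d>0).mean())
s=cv2.imread("pics/scene0.png");t=cv2.imread("pics/top0.png")
E
```

```text
{'clock': 0.0, 'joints': array([ 1.02189237,  0.47781133,  0.02235678,  1.55645338, -0.01149205,
        1.10930694, -0.08310918]), 'qvel': array([ 0.00193375, -0.0005189 , -0.00045769, -0.00076603,  0.00062138,
        0.00081547,  0.00068484]), 'tau': array([ 3.84153727e-04, -5.96448326e+01,  1.60788137e+00, -2.81192493e+01,
        1.22599269e-02,  9.47239052e-03,  1.15794819e-05]), 'tcp_pos': array([ 0.28769277, -0.60990164,  0.20081776]), 'orientation': array([-3.06387262e+00, -6.86436032e-01,  8.67478653e-04]), 'contact_force': array([ 0.25512195, -0.66753565, -0.01576964]), 'moment': array([ 0.02806705, -0.02227867,  0.02878806]), 'gripper_force': 0.0, 'grip_width': 0.08502306668671156}
scene {'vertical_fov': 46.58234972498174, 'cx': 275.7005774555287, 'cy': 213.20502882518844, 'cam_to_world': array([[ 0.66653584, -0.42158693,  0.61481252,  1.46427904],
       [ 0.74533758,  0.39259538, -0.53883277, -0.79026801],
       [-0.0142077 ,  0.81739423,  0.57590348,  0.95928704],
       [ 0.        ,  0.        ,  0.        ,  1.        ]])}
0.976360544217687
top {'vertical_fov': 46.
[... 212 characters left out ...]
.77307829e-05,
         9.36833509e-04],
       [-8.07467147e-05,  6.37070926e-02,  9.97968637e-01,
         1.35234032e+00],
       [ 0.00000000e+00,  0.00000000e+00,  0.00000000e+00,
         1.00000000e+00]])}
0.9959268707482993
wrist {'vertical_fov': 64.60290159189819, 'cx': 279.08087896008954, 'cy': 210.74478433642744, 'T_tool_cam': array([[ 2.85935694e-04,  9.63359111e-01,  2.68214729e-01,
         6.81316145e-02],
       [ 9.99999949e-01, -2.36587321e-04, -2.16308507e-04,
         7.92192957e-04],
       [-1.44926567e-04,  2.68214777e-01, -9.63359130e-01,
        -1.71894293e-01],
       [ 0.00000000e+00,  0.00000000e+00,  0.00000000e+00,
         1.00000000e+00]])}
0.9960374149659864
```

View pics/scene0.png

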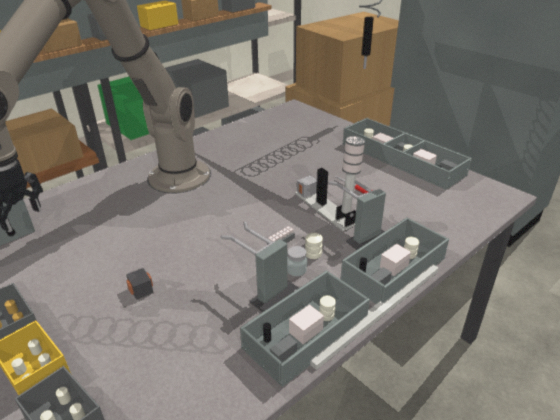

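View pics/top0.png

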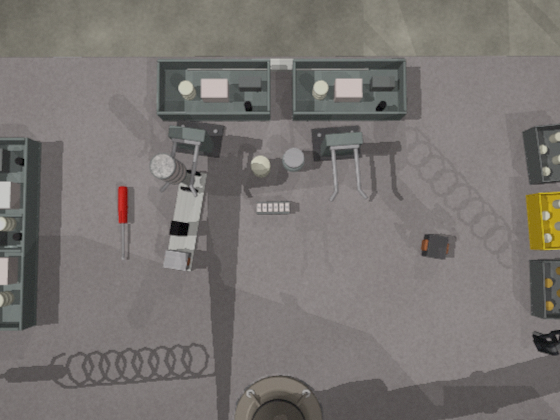

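Run:
```python
from h import *
z=np.load("top0.npz"); im,d=z["im"],z["d"]; P=cloud("top",d)
np.set_printoptions(precision=4,suppress=True)
def fitline(pts):
    vx,vy,x0,y0=cv2.fitLine(pts.astype(np.float32),cv2.DIST_HUBER,0,.01,.01).ravel(); return vx,vy,x0,y0
v,u=np.mgrid[:420,:560]
for name,(u0,u1,v0,v1) in dict(A=(165,225,120,200),B=(315,385,125,205)).items():
    m=(P[...,2]>.125)&(P[...,2]<.185)&(u>=u0)&(u<u1)&(v>=v0)&(v<v1)
    print(name)
    n,l,st,c=cv2.connectedComponentsWithStats(m.astype(np.uint8))
    for i in range(1,n): 
        if st[i,4]>8: q=P[l==i]; print(st[i],q.min(0),q.max(0))
    # row-wise centres
    for vv in range(v0,v1,3):
        us=np.where(m[vv])[0]
        if len(us):
            g=np.split(us,np.where(np.diff(us)>1)[0]+1)
            print(vv,[(k[0],k[-1],np.round(np.median(P[vv,k],0),4).tolist()) for k in g])
m=(P[...,2]>.125)&(P[...,2]<.16)&(u>165)&(u<200)&(v>200)&(v<250)
print("post",m.sum(),P[m].mean(0),u[m].mean(),v[m].mean(), cv2.minAreaRect(P[m][:,:2].astype(np.float32)*1000))
m=(P[...,2]>.045)&(P[...,2]<.07)&(u>155)&(u<200)&(v>240)&(v<275)
print("trafo",m.sum(),cv2.minAreaRect(P[m][:,:2].astype(np.float32)*1000))
m=(P[...,2]>.25)&(u>140)&(u<190)&(v>140)&(v<200)
print("head",m.sum(),P[m].min(0),P[m].max(0),P[m].mean(0))
big=lambda a:cv2.resize(a,None,fx=4,fy=4,interpolation=cv2.INTER_CUBIC)
cv2.imwrite("pics/topA.png",big(im[120:270,140:240])); 
cv2.imwrite("pics/topAB.png",np.hstack([big(im[120:270,130:230]),big(im[120:270,300:400])]))
```

```text
A
[168 126  41  71 909] [0.586  0.1743 0.125 ] [0.7576 0.2674 0.172 ]
[182 173   7  10  29] [0.6226 0.2225 0.1256] [0.6454 0.2365 0.1504]
[165 183   6   7  24] [0.6038 0.263  0.1503] [0.6183 0.2751 0.1617]
126 [(np.int64(170), np.int64(178), [0.7568, 0.2515, 0.1652])]
129 [(np.int64(169), np.int64(199), [0.7493, 0.2282, 0.1651])]
132 [(np.int64(169), np.int64(206), [0.7416, 0.2183, 0.1664])]
135 [(np.int64(168), np.int64(208), [0.7344, 0.2178, 0.1654])]
138 [(np.int64(170), np.int64(207), [0.7272, 0.2161, 0.1647])]
141 [(np.int64(172), np.int64(186), [0.7207, 0.2395, 0.1606]), (np.int64(188), np.int64(206), [0.7205, 0.1962, 0.1611])]
144 [(np.int64(173), np.int64(176), [0.7141, 0.2524, 0.1563]), (np.int64(185), np.int64(206), [0.7152, 0.2, 0.1503])]
147 [(np.int64(173), np.int64(176), [0.7071, 0.2521, 0.1541]), (np.int64(196), np.int64(199), [0.7068, 0.1962, 0.155])]
150 [(np.int64(172), np.int64(175), [0.6998, 0.2547, 0.1535]), (np.int64(195), np.int64(198), [0.6992, 0.1982, 0.1562])]
153 [(np.int64(172), np.int64(175), [0.692, 0.2546, 0.1555]), (np.int64(195), np.int64(198), [0.691
[... 3562 characters left out ...]
63), [0.5977, -0.2024, 0.1568])]
194 [(np.int64(333), np.int64(337), [0.5908, -0.1409, 0.153]), (np.int64(361), np.int64(365), [0.5906, -0.2078, 0.1539])]
197 [(np.int64(331), np.int64(335), [0.5834, -0.1354, 0.1534]), (np.int64(363), np.int64(367), [0.5834, -0.2134, 0.152])]
200 [(np.int64(330), np.int64(333), [0.5757, -0.1314, 0.1578])]
post 141 [0.5085 0.2516 0.1399] 175.11347517730496 228.04964539007094 ((508.40887451171875, 252.758056640625), (22.230159759521484, 35.41987228393555), 81.21205139160156)
trafo 434 ((426.52813720703125, 265.2071533203125), (62.72637176513672, 46.06205368041992), 80.69181060791016)
head 720 [0.4846 0.0009 0.2505] [0.6675 0.2749 1.3523] [0.6337 0.2376 0.3165]
```

View pics/topAB.png

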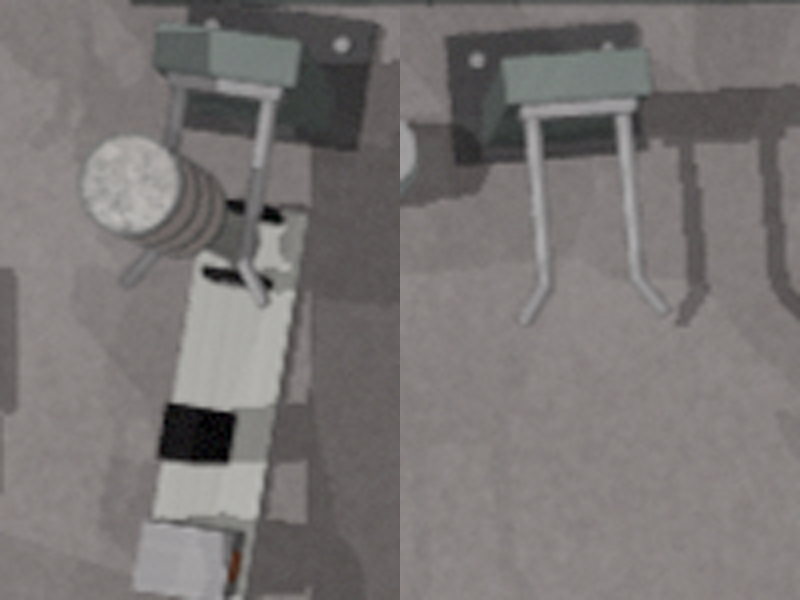

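Request:
{"name": "servo_tool", "arguments": {
  "commands": [
    [0, 0, 5.84, 20, 32, 8, 0],
    [0, 0, 11.68, 40, 64, 16, 0],
    [0, 0, 17.52, 60, 96, 24, 0],
    [0, 0, 23.36, 80, 128, 32, 0],
    [0, 0, 29.2, 100, 160, 40, 0]
  ]
}}

```text
clock: 0.57
tcp_pos: [0.3885, -0.4488, 0.2419]
orientation: [-2.79, -1.444, 0.0]
contact_force: [1.5, -0.3, 0.2]
grip_width: 0.0851
gripper_force: 0.0
```

Request:
{"name": "servo_tool", "arguments": {
  "commands": [
    [0, 0, 5.84, 16, 34, 2, 0],
    [0, 0, 11.68, 32, 68, 4, 0],
    [0, 0, 17.52, 48, 102, 6, 0],
    [0, 0, 23.36, 64, 136, 8, 0],
    [0, 0, 29.2, 80, 170, 10, 0]
  ]
}}

```text
clock: 0.98
tcp_pos: [0.4683, -0.2787, 0.2518]
orientation: [-2.336, -2.101, 0.0]
contact_force: [1.0, -0.1, -0.4]
grip_width: 0.0855
gripper_force: 0.0
```

Request:
{"name": "servo_tool", "arguments": {
  "commands": [
    [0, 0, 5.84, 8, 36, 0, 0],
    [0, 0, 11.68, 16, 72, 0, 0],
    [0, 0, 17.52, 24, 108, 0, 0],
    [0, 0, 23.36, 32, 144, 0, 0],
    [0, 0, 29.2, 40, 180, 0, 0]
  ]
}}

```text
clock: 1.4
tcp_pos: [0.5079, -0.0988, 0.2518]
orientation: [1.731, 2.622, -0.0]
contact_force: [0.8, 0.5, -0.2]
grip_width: 0.085
gripper_force: 0.0
```

Request:
{"name": "servo_tool", "arguments": {
  "commands": [
    [0, 0, 5.84, 0, 36, 0, 0],
    [0, 0, 11.68, 0, 72, 0, 0],
    [0, 0, 17.52, 0, 108, 0, 0],
    [0, 0, 23.36, 0, 144, 0, 0],
    [0, 0, 29.2, 0, 180, 0, 0]
  ]
}}

```text
clock: 1.82
tcp_pos: [0.5075, 0.081, 0.2518]
orientation: [1.014, 2.973, -0.0]
contact_force: [0.3, 0.2, 0.2]
grip_width: 0.0853
gripper_force: 0.0
```

Request:
{"name": "servo_tool", "arguments": {
  "commands": [
    [0, 0, 5.84, 0, 36, 0, 0],
    [0, 0, 11.68, 0, 72, 0, 0],
    [0, 0, 17.52, 0, 108, 0, 0],
    [0, 0, 23.36, 0, 144, 0, 0],
    [0, 0, 29.2, 0, 173, 0, 0]
  ]
}}

```text
clock: 2.23
tcp_pos: [0.5073, 0.2553, 0.2518]
orientation: [-0.229, -3.133, -0.001]
contact_force: [0.5, -0.3, 1.0]
grip_width: 0.0855
gripper_force: 0.0
```

```bash
cat > m.py <<'E'
from h import *
np.set_printoptions(precision=4,suppress=True)
z=np.load("top0.npz"); P0=cloud("top",z["d"])
v,u=np.mgrid[:420,:560]
def prong(v0,v1,u0,u1):
    pts=[]
    for vv in range(v0,v1):
        k=np.where((P0[vv,u0:u1,2]>.14)&(P0[vv,u0:u1,2]<.165))[0]
        if 3<=len(k)<=6:
            # subpixel centre of the bar at z~.15
            p=onplane("top",(u0+k.mean(),vv),.152); pts.append(p[:2])
    pts=np.array(pts,np.float32); l=cv2.fitLine(pts,cv2.DIST_HUBER,0,.01,.01).ravel(); 
    if l[0]<0: l[:2]*=-1
    return l
for n,a,b in [("A",(160,187,188,202),(145,157,170,179)),("B",(155,188,352,364),(155,188,328,341))]:
    la,lb=prong(*a),prong(*b); print(n,[ (np.degrees(np.arctan2(l[1],l[0])),l[3]+(.635-l[2])*l[1]/l[0]) for l in (la,lb)])
E
python3 - <<'E'
from m import *
o=r.get_obs(); im,d=r.grab_frame("wrist"); np.savez("wrist1.npz",im=im,d=d)
t,dt=r.grab_frame("top"); s,ds=r.grab_frame("scene")
np.savez("ts1.npz",t=t,dt=dt,s=s,ds=ds)
P=cloud("wrist",d,o)
m=(P[...,2]>.12)&(P[...,2]<.16)&(np.hypot(P[...,0]-.51,P[...,1]-.25)<.06)
print(m.sum(),P[m].mean(0),cv2.minAreaRect(P[m][:,:2].astype(np.float32)*1000))
m=(P[...,2]>.045)&(P[...,2]<.075)&(np.hypot(P[...,0]-.426,P[...,1]-.265)<.06)
print(m.sum(),P[m].mean(0),cv2.minAreaRect(P[m][:,:2].astype(np.float32)*1000))
Pt=cloud("top",dt); h=(Pt[...,2]>.285)&(Pt[...,2]<.32)&(np.hypot(Pt[...,0]-.65,Pt[...,1]-.26)<.06)
print("top head",h.sum(),Pt[h].mean(0),u[h].mean(),v[h].mean(),cv2.minEnclosingCircle(Pt[h][:,:2].astype(np.float32)*1000))
Ps=cloud("scene",ds); h=(Ps[...,2]>.19)&(Ps[...,2]<.32)&(np.hypot(Ps[...,0]-.65,Ps[...,1]-.26)<.06)
print("scene head",h.sum(),Ps[h].min(0),Ps[h].max(0),Ps[h].mean(0))
h=(Ps[...,2]>.297)&(Ps[...,2]<.31)&(np.hypot(Ps[...,0]-.65,Ps[...,1]-.26)<.06)
print(h.sum(),Ps[h].mean(0))
cv2.imwrite("pics/v1.png",np.hstack([im,t])[::1,::1] if 0 else np.vstack([np.hstack([cv2.resize(im,(400,300)),cv2.resize(t,(400,300))]),np.hstack([cv2.resize(s,(400,300)),cv2.resize(s[110:260,270:470],(400,300))])]))
E
```

```text
A [(np.float32(-8.144008), np.float32(0.20741591)), (np.float32(-7.293747), np.float32(0.26286912))]
B [(np.float32(3.9715405), np.float32(-0.19755292)), (np.float32(4.1789765), np.float32(-0.1415455))]
1049 [0.5081 0.2547 0.1389] ((510.23297119140625, 254.413818359375), (21.594614028930664, 36.53372573852539), 81.3098373413086)
2619 [0.4281 0.2677 0.0576] ((428.3651123046875, 267.6302795410156), (62.81483840942383, 45.89811325073242), 80.62350463867188)
top head 587 [0.6401 0.257  0.2988] 158.09710391822827 165.45655877342418 ((640.6583251953125, 258.4229431152344), 29.107845306396484)
scene head 692 [0.6138 0.2195 0.1906] [0.6741 0.2904 0.3069] [0.652  0.2419 0.2586]
119 [0.645  0.2543 0.2995]
```

View pics/v1.png

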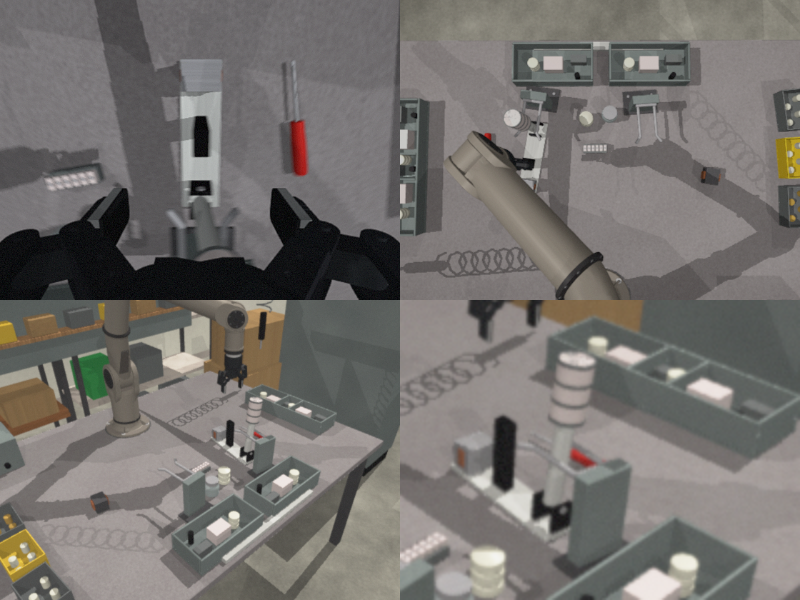

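Request:
{"name": "servo_tool", "arguments": {
  "commands": [
    [0, 0, -0.3, 1, -1, -35, 0],
    [0, 0, -0.6, 2, -2, -70, 0],
    [0, 0, -0.6, 2, -2, -105, 0],
    [0, 0, -0.6, 2, -2, -135, 0],
    [0, 0, -0.6, 2, -2, -156, 0]
  ]
}}

```text
clock: 2.8
tcp_pos: [0.5092, 0.2472, 0.0926]
orientation: [-0.261, -3.128, 0.005]
contact_force: [-0.7, -0.7, 0.1]
grip_width: 0.0852
gripper_force: 0.0
```

Request:
{"name": "servo_tool", "arguments": {
  "commands": [
    [0, 0, 0, 0, 0, 0, 0.3],
    [0, 0, 0, 0, 0, 0, 0.6],
    [0, 0, 0, 0, 0, 0, 0.8],
    [0, 0, 0, 0, 0, 0, 1],
    [0, 0, 0, 0, 0, 0, 1]
  ],
  "force": 100
}}

```text
clock: 3.22
tcp_pos: [0.5113, 0.2512, 0.0976]
orientation: [0.257, 3.128, 0.003]
contact_force: [0.3, 3.2, 2.7]
grip_width: 0.0254
gripper_force: 1.7
```

Request:
{"name": "servo_tool", "arguments": {
  "commands": [
    [0, 0, 0, 0, 0, 0, 1],
    [0, 0, 0, 0, 0, 0, 1],
    [0, 0, 0, 0, 0, 0, 1],
    [0, 0, 0, 0, 0, 0, 1],
    [0, 0, 0, 0, 0, 0, 1]
  ]
}}

```text
clock: 3.63
tcp_pos: [0.5114, 0.2524, 0.0979]
orientation: [0.254, 3.128, 0.005]
contact_force: [-0.9, 2.3, 6.5]
grip_width: 0.0192
gripper_force: 100.8
```

```bash
cat > ctl.py <<'E'
from h import *
import json,sys
from scipy.linalg import expm
from scipy.optimize import lsq_linear
DT=1/12; OFF=np.array([-.128,0,.048]); I,G,K,C,ML=.0078,.40,.28,.065,.0408
# state phi,phid,theta,bias ; inputs omega, a(lateral)
A=np.array([[0,1,0,0],[(G-K)/I,-C/I,K/I,K/I],[0,0,0,0],[0,0,0,0]]); B=np.array([[0,0],[C/I,-ML/I],[1,0],[0,0]])
def disc(dt):
    M=np.zeros((6,6)); M[:4,:4]=A; M[:4,4:]=B; E=expm(M*dt); return E[:4,:4],E[:4,4:]
def Rc(psi,th): # carrier orientation: yaw psi, normal leaning th toward carrier +y
    return R.from_euler("z",psi)*R.from_euler("x",-th)
def load(): return json.load(open("st.json"))
def save(s): json.dump(s,open("st.json","w"))
def carrier(o,s):  # measured psi, theta, hinge
    q=R.from_rotvec(o["orientation"])*R.from_matrix(s["Rtc"]) 
    m=q.as_matrix(); psi=np.arctan2(m[1,0],m[0,0]); th=np.arcsin(np.array([-np.sin(psi),np.cos(psi),0])@m[:,2])
    return psi,th,np.array(o["tcp_pos"])-m@OFF
def init():
    o=r.get_obs(); q=R.from_rotvec(o["orientation"]); m=q.as_matrix(); psi=np.arctan2(-m[1,0],-m[0,0])
    Rtc=(q.inv()*Rc(psi,0)).as_matrix()
    s=dict(Rtc=Rtc.tolist(),psi=psi,th=0.,x=[.1,0,0,0],P=np.diag([1e-2,1e-2,1e-6,1e-4]).tolist(),t=o["clock"],plan=[])
    h=carrier(o,s)[2]; s["hinge"]=h.tolist(); save(s); print("psi",np.degrees(psi),"hinge",h)
def meas(name,h,psi,phi0):
    im,d=r.grab_frame(name); Pc=cloud(name,d); top=h+.25*np.array([-np.sin(psi)*phi0,np.cos(psi)*phi0,1])
    m=(abs(Pc[...,2]-top[2])<.009)&(np.hypot(Pc[...,0]-top[0],Pc[...,1]-top[1])<.06)
    if m.sum()<40: return None,m.sum()
    c=Pc[m].mean(0); return np.arcsin(((c-h)[:2]@[-np.sin(psi),np.cos(psi)])/.25),m.sum()
def observe(free=True):
    s=load(); o=r.get_obs(); psi,th,h=carrier(o,s); x=np.array(s["x"]); P=np.array(s["P"]); t=s["t"]
    for w,a in s["plan"]:
        F,Bd=disc(DT); x=F@x+Bd@[w,a]; P=F@P@F.T+np.diag([2e-6,1e-3,1e-6,4e-6])
    rest=o["clock"]-t-len(s["plan"])*DT
    if rest>0: F,Bd=disc(rest); x=F@x; P=F@P@F.T
    pred=x[0]; x[2]=th
    y,n=meas("top",h,psi,x[0]); src="top"
    if y is None: y,n=meas("scene",h,psi,x[0]); src="scene"
    if not free and y is not None: x[:2]=[y,0]; P=np.diag([4e-5,1e-4,1e-6,1e-4])
    elif y is not None:
        H=np.array([1.,0,0,0]); k=P@H/(P[0,0]+5e-5); x=x+k*(y-x[0]); P=P-np.outer(k,H@P); x[2]=th
    tn=r.get_obs()["clock"]; F,Bd=disc(tn-o["clock"]); x=F@x
    s.update(x=x.tolist(),P=P.tolist(),t=tn,plan=[])
    print(f"t {tn:.2f} {src} n={n} pred {pred:.3f} meas {y if y is None else round(float(y),3)} x {np.round(x,3)} cmdth {s['th']:.3f} psi {np.degrees(psi):.2f} hinge {h.round(4)} cmdh {np.round(s['hinge'],4)} F {o['contact_force'].round(1)} M {o['moment'].round(2)} w {o['grip_width']:.4f}")
    save(s); return s
def plan(s,traj,n,tgt=0.,thend=None,wmax=.6):
    """traj: list of n hinge targets (x,y,z,psi_deg) per row; prints rows for calls of 5"""
    N=max(n,36); x0=np.array(s["x"]); F,Bd=disc(DT)
    hs=[np.array([*s["hinge"],np.degrees(s["psi"])])]+[np.array(p,float) for p in traj]; hs+= [hs[-1]]*(N+1-len(hs)+1)
    hs=np.array(hs); v=np.diff(hs[:,:2],axis=0)/DT; v0=np.array(s.get("v",[0,0])); v=np.vstack([v0,v]); acc=np.diff(v,axis=0)/DT
    a=np.array([acc[i]@[-np.sin(np.radians(hs[i,3])),np.cos(np.radians(hs[i,3]))] for i in range(N)])
    # response of phi,theta to omega
    free=[];x=x0.copy(); x[2]=s["th"]
    for i in range(N): x=F@x+Bd@[0,a[i]]; free.append(x)
    free=np.array(free); g=[];x=Bd[:,0]
    for i in range(N): g.append(x); x=F@x
    g=np.array(g); Tp=np.array([[g[i-j,0] if i>=j else 0 for j in range(N)] for i in range(N)]); Tt=np.tril(np.ones((N,N)))*DT
    D=np.eye(N)-np.eye(N,k=-1); rows=[Tp,.25*Tt,.08*D]; rhs=[tgt-free[:,0],-.25*free[:,2],np.r_[.08*s.get("w",0),np.zeros(N-1)]]
    rows.append(10*Tp[-1:]);rhs.append([10*(tgt-free[-1,0])])
    w=lsq_linear(np.vstack(rows),np.concatenate(rhs),(-wmax,wmax)).x
    if thend is not None: w=np.r_[np.full(n,(thend-s["th"])/(n*DT)),np.zeros(N-n)]
    ph=free[:,0]+Tp@w; th=s["th"]+np.cumsum(w)*DT
    print("phi pred",ph[:n].round(3),"then",ph[n::4].round(3)); print("theta",th[:n].round(3),"a",a[:n].round(2))
    q0=Rc(s["psi"],s["th"]); p0=np.array(s["hinge"])+q0.apply(OFF); call=[]
    for i in range(n):
        q=Rc(np.radians(hs[i+1,3]),th[i]); p=hs[i+1,:3]+q.apply(OFF)
        call.append(np.r_[np.degrees((q*q0.inv()).as_rotvec()).round(2),(1000*(p-p0)).round(1),1].tolist())
        if len(call)==5 or i==n-1: print(call); call=[]; q0,p0=q,p
    s.update(plan=[[float(w[i]),float(a[i])] for i in range(n)],hinge=hs[n,:3].tolist(),psi=float(np.radians(hs[n,3])),th=float(th[n-1]),v=v[n].tolist(),w=float(w[n-1])); save(s)
def ramp(s,dx,dy,dz,dpsi,n):  # min-jerk move of the hinge by world deltas (m, deg)
    k=np.arange(1,n+1)/n; k=10*k**3-15*k**4+6*k**5; h=np.array([*s["hinge"],np.degrees(s["psi"])])
    return [h+q*np.array([dx,dy,dz,dpsi]) for q in k]
E
python3 - <<'E'
from ctl import *
init(); s=observe(False); plan(s,ramp(s,0,0,.02,0,5),5,thend=0)
E
```

```text
psi -9.30221147357809 hinge [0.63774825 0.23173687 0.04993742]
t 3.68 top n=565 pred 0.100 meas 0.095 x [0.097 0.06  0.    0.   ] cmdth 0.000 psi -9.30 hinge [0.6377 0.2317 0.0499] cmdh [0.6377 0.2317 0.0499] F [-0.9  2.3  6.5] M [0.36 0.01 0.09] w 0.0192
phi pred [0.104 0.116 0.131 0.149 0.17 ] then [0.193 0.324 0.544 0.914 1.536 2.579 4.333 7.277]
theta [0. 0. 0. 0. 0.] a [0. 0. 0. 0. 0.]
[[0.0, 0.0, 0.0, 0.0, 0.0, 1.2, 1.0], [0.0, 0.0, 0.0, 0.0, 0.0, 6.3, 1.0], [0.0, 0.0, 0.0, 0.0, 0.0, 13.7, 1.0], [0.0, 0.0, 0.0, 0.0, 0.0, 18.8, 1.0], [0.0, 0.0, 0.0, 0.0, 0.0, 20.0, 1.0]]
```

Request:
{"name": "servo_tool", "arguments": {
  "commands": [
    [0, 0, 0, 0, 0, 1.5, 1],
    [0, 0, 0, 0, 0, 6.5, 1],
    [0, 0, 0, 0, 0, 14, 1],
    [0, 0, 0, 0, 0, 19, 1],
    [0, 0, 0, 0, 0, 20, 1]
  ]
}}

```text
clock: 4.1
tcp_pos: [0.5102, 0.2504, 0.1166]
orientation: [0.256, 3.131, 0.0]
contact_force: [0.1, 0.4, -7.0]
grip_width: 0.0192
gripper_force: 98.9
```

Run:
```python
from ctl import *
s=observe(False)
im,d=r.grab_frame("scene"); cv2.imwrite("pics/lift.png",np.hstack([cv2.resize(im[90:290,250:450],(400,400),interpolation=cv2.INTER_CUBIC)]))
plan(s,ramp(s,0,0,0,0,5),5)
```

```text
t 4.15 top n=588 pred 0.170 meas 0.117 x [0.119 0.079 0.003 0.   ] cmdth 0.000 psi -9.36 hinge [0.6363 0.2295 0.0683] cmdh [0.6377 0.2317 0.0699] F [ 0.1  0.4 -7. ] M [-0.06 -0.06  0.01] w 0.0192
phi pred [ 0.113  0.084  0.045  0.015 -0.002] then [-0.006  0.001  0.     0.     0.     0.     0.     0.   ]
theta [-0.05  -0.1   -0.109 -0.088 -0.057] a [0. 0. 0. 0. 0.]
[[2.83, -0.46, 0.0, -0.4, -2.4, -0.1, 1.0], [5.65, -0.93, 0.0, -0.8, -4.7, -0.2, 1.0], [6.17, -1.01, 0.0, -0.8, -5.2, -0.3, 1.0], [4.97, -0.81, -0.0, -0.7, -4.2, -0.2, 1.0], [3.24, -0.53, 0.0, -0.4, -2.7, -0.1, 1.0]]
```

View pics/lift.png

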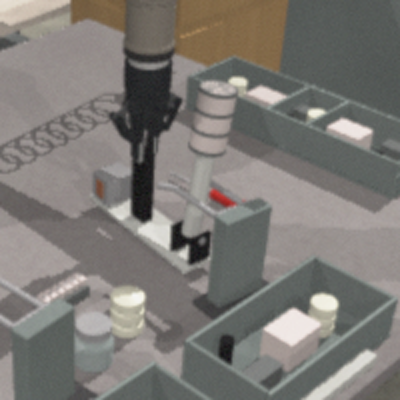

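Run:
```python
from ctl import *
s=load(); s.update(hinge=[.6363,.2295,.0683],th=0.,w=0.,v=[0,0],plan=[],t=r.get_obs()["clock"]); print(s["t"])
s["x"]=[.118,0,0,0]
plan(s,ramp(s,.0005,.005,0,0,5),5)
```

```text
4.2
phi pred [ 0.107  0.075  0.036  0.008 -0.004] then [-0.005  0.001  0.     0.     0.     0.     0.     0.   ]
theta [-0.05  -0.091 -0.095 -0.075 -0.049] a [ 0.04  0.15  0.08 -0.08 -0.15]
[[2.83, -0.46, 0.0, -0.4, -2.1, -0.1, 1.0], [5.13, -0.84, 0.0, -0.5, -2.7, -0.2, 1.0], [5.36, -0.88, 0.0, -0.4, -1.1, -0.2, 1.0], [4.23, -0.69, 0.0, -0.1, 1.2, -0.1, 1.0], [2.79, -0.46, 0.0, 0.1, 2.7, -0.1, 1.0]]
```

Request:
{"name": "servo_tool", "arguments": {
  "commands": [
    [2.8, -0.5, 0, -0.4, -2.1, 0, 1],
    [5.1, -0.8, 0, -0.5, -2.7, 0, 1],
    [5.4, -0.9, 0, -0.4, -1.1, 0, 1],
    [4.2, -0.7, 0, 0, 1.2, 0, 1],
    [2.8, -0.5, 0, 0, 2.7, 0, 1]
  ]
}}

```text
clock: 4.62
tcp_pos: [0.5101, 0.2519, 0.1154]
orientation: [0.259, 3.126, 0.073]
contact_force: [0.3, 0.3, -7.9]
grip_width: 0.0191
gripper_force: 99.0
```

Run:
```python
from ctl import *
s=observe(); c,q=np.cos(np.radians(-8)),np.sin(np.radians(-8))
T=ramp(s,-.11*c,-.11*q,.01,0,10)
plan(s,T,10)
```

```text
t 4.67 top n=583 pred -0.004 meas -0.032 x [-0.037 -0.185 -0.044 -0.01 ] cmdth -0.049 psi -9.46 hinge [0.6365 0.2329 0.067 ] cmdh [0.6368 0.2345 0.0683] F [ 0.3  0.3 -7.9] M [-0.1   0.05 -0.04] w 0.0191
phi pred [-0.04  -0.028 -0.013 -0.002  0.003  0.003  0.002  0.001  0.    -0.   ] then [-0.  0.  0.  0.  0.  0.  0.]
theta [-0.002  0.026  0.033  0.027  0.018  0.012  0.01   0.01   0.01   0.011] a [-0.04 -0.01 -0.02 -0.02 -0.01 -0.    0.01  0.02  0.02  0.01]
[[-2.65, 0.43, 0.0, -0.6, 2.4, 0.1, 1.0], [-4.28, 0.7, 0.0, -5.7, 4.5, 0.6, 1.0], [-4.66, 0.76, -0.0, -17.1, 6.4, 1.7, 1.0], [-4.32, 0.71, 0.0, -34.0, 8.5, 3.2, 1.0], [-3.84, 0.63, -0.0, -53.9, 10.9, 5.1, 1.0]]
[[0.35, -0.06, -0.0, -19.9, 2.5, 1.8, 1.0], [0.5, -0.08, 0.0, -36.8, 4.7, 3.4, 1.0], [0.51, -0.08, 0.0, -48.2, 6.3, 4.4, 1.0], [0.46, -0.08, 0.0, -53.6, 7.1, 4.9, 1.0], [0.42, -0.07, 0.0, -54.5, 7.3, 5.0, 1.0]]
```

Request:
{"name": "servo_tool", "arguments": {
  "commands": [
    [-2.6, 0.4, 0, -0.6, 2.4, 0, 1],
    [-4.3, 0.7, 0, -5.7, 4.5, 0.6, 1],
    [-4.7, 0.8, 0, -17, 6.4, 1.7, 1],
    [-4.3, 0.7, 0, -34, 8.5, 3.2, 1],
    [-3.8, 0.6, 0, -54, 11, 5, 1]
  ]
}}

```text
clock: 5.08
tcp_pos: [0.4551, 0.2651, 0.1206]
orientation: [-0.255, -3.13, 0.026]
contact_force: [-1.0, 0.3, -7.0]
grip_width: 0.0193
gripper_force: 99.1
```

Run:
```python
from ctl import *
s=load(); s2=dict(s)
# only the first 5 rows ran
s["plan"]=s["plan"][:5]; s.update(hinge=[.6368-.0545,.2345+.0077,.0733],th=.018,w=-.1,v=[-.24,.034]); save(s)
s=observe()
k=np.arange(1,6)/5; h=np.array([*s["hinge"],np.degrees(s["psi"])])
T=[h+q*np.array([-.0545,.0076,.006,0]) for q in (.38,.68,.88,.98,1)]
plan(s,T,5)
```

```text
t 5.13 top n=600 pred 0.012 meas 0.005 x [ 0.007  0.046  0.02  -0.011] cmdth 0.018 psi -9.33 hinge [0.5811 0.2434 0.0722] cmdh [0.5823 0.2422 0.0733] F [-1.   0.3 -7. ] M [0.08 0.05 0.02] w 0.0193
phi pred [ 0.008  0.006  0.003  0.001 -0.   ] then [-0.  0.  0.  0.  0.  0.  0.  0.]
theta [0.009 0.005 0.005 0.007 0.01 ] a [-0.01  0.02  0.02  0.02  0.02]
[[0.52, -0.09, 0.0, -20.8, 2.5, 2.3, 1.0], [0.76, -0.12, -0.0, -37.2, 4.5, 4.1, 1.0], [0.74, -0.12, 0.0, -48.1, 6.1, 5.3, 1.0], [0.6, -0.1, 0.0, -53.5, 6.9, 5.9, 1.0], [0.46, -0.08, 0.0, -54.6, 7.2, 6.0, 1.0]]
```

Request:
{"name": "servo_tool", "arguments": {
  "commands": [
    [0.5, 0, 0, -20, 2.5, 2.3, 1],
    [0.8, -0.1, 0, -37, 4.5, 4.1, 1],
    [0.7, -0.1, 0, -48, 6.1, 5.3, 1],
    [0.6, -0.1, 0, -53.5, 6.9, 5.9, 1],
    [0.5, 0, 0, -55, 7.2, 6, 1]
  ]
}}

```text
clock: 5.55
tcp_pos: [0.4, 0.2717, 0.1271]
orientation: [-0.253, -3.131, 0.014]
contact_force: [0.3, 0.3, -7.0]
grip_width: 0.0191
gripper_force: 99.1
```

Run:
```python
from ctl import *
s=observe(); s["v"]=[0,0]
# to B front: hinge (.547,-.174) psi 4; 70 mm higher; first raise + start of 66-row lateral min-jerk
plan(s,ramp(s,.0,-.02,.065,0,10),10)
```

```text
t 5.60 top n=612 pred 0.002 meas -0.023 x [-0.023 -0.052  0.013 -0.016] cmdth 0.010 psi -9.25 hinge [0.5261 0.2506 0.0787] cmdh [0.5278 0.2498 0.0793] F [ 0.3  0.3 -7. ] M [ 0.02 -0.02 -0.04] w 0.0191
phi pred [-0.023 -0.016 -0.008 -0.001  0.002  0.004  0.003  0.002  0.001 -0.001] then [-0.001  0.001  0.     0.     0.     0.     0.   ]
theta [0.024 0.031 0.027 0.02  0.014 0.013 0.016 0.02  0.024 0.026] a [-0.02 -0.12 -0.16 -0.14 -0.08  0.    0.08  0.14  0.16  0.12]
[[-0.82, 0.13, 0.0, 0.1, 0.5, 0.5, 1.0], [-1.17, 0.19, -0.0, 0.2, -0.2, 3.7, 1.0], [-0.97, 0.16, 0.0, 0.1, -2.4, 10.6, 1.0], [-0.56, 0.09, -0.0, 0.1, -5.9, 20.6, 1.0], [-0.25, 0.04, -0.0, 0.0, -9.8, 32.5, 1.0]]
[[0.07, -0.01, 0.0, -0.0, -3.7, 11.9, 1.0], [-0.07, 0.01, -0.0, 0.0, -6.7, 21.9, 1.0], [-0.32, 0.05, 0.0, 0.0, -8.6, 28.7, 1.0], [-0.54, 0.09, 0.0, 0.1, -9.4, 31.9, 1.0], [-0.65, 0.11, -0.0, 0.1, -9.5, 32.5, 1.0]]
```

Request:
{"name": "servo_tool", "arguments": {
  "commands": [
    [-0.8, 0.1, 0, 0, 0.5, 0.5, 1],
    [-1.2, 0.2, 0, 0, -0.2, 3.7, 1],
    [-1, 0.2, 0, 0, -2.4, 10.6, 1],
    [-0.6, 0.1, 0, 0, -5.9, 20.6, 1],
    [-0.25, 0, 0, 0, -9.8, 32.5, 1]
  ]
}}

```text
clock: 6.02
tcp_pos: [0.4011, 0.2616, 0.1596]
orientation: [-0.255, -3.129, 0.02]
contact_force: [-0.1, -0.4, -7.2]
grip_width: 0.0195
gripper_force: 99.1
```

Request:
{"name": "servo_tool", "arguments": {
  "commands": [
    [0.1, 0, 0, 0, -3.7, 12, 1],
    [-0.1, 0, 0, 0, -6.7, 22, 1],
    [-0.3, 0, 0, 0, -8.6, 28.5, 1],
    [-0.5, 0.1, 0, 0, -9.4, 32, 1],
    [-0.65, 0.1, 0, 0, -9.5, 32.5, 1]
  ]
}}

```text
clock: 6.43
tcp_pos: [0.4015, 0.2523, 0.1925]
orientation: [-0.257, -3.13, 0.038]
contact_force: [-0.8, -0.3, -8.1]
grip_width: 0.0195
gripper_force: 99.1
```

Run:
```python
from ctl import *
s=observe(); s["v"]=[0,0]
plan(s,ramp(s,.03,-.08,.0,3,10),10)
```

```text
t 6.48 top n=689 pred 0.013 meas -0.002 x [-0.002  0.005  0.028 -0.017] cmdth 0.026 psi -9.37 hinge [0.5275 0.2301 0.1443] cmdh [0.5278 0.2298 0.1443] F [-0.8 -0.3 -8.1] M [ 0.13 -0.03  0.01] w 0.0195
phi pred [-0.003 -0.005 -0.003  0.     0.004  0.007  0.008  0.007  0.002 -0.003] then [-0.004  0.001  0.     0.     0.     0.     0.   ]
theta [ 0.015 -0.002 -0.017 -0.025 -0.023 -0.01   0.009  0.029  0.045  0.053] a [-0.09 -0.44 -0.6  -0.53 -0.3   0.    0.31  0.54  0.61  0.45]
[[0.62, -0.1, 0.03, 0.2, -1.3, 0.0, 1.0], [1.55, -0.25, 0.17, 1.5, -6.3, 0.0, 1.0], [2.41, -0.38, 0.49, 4.4, -16.1, 0.0, 1.0], [2.87, -0.45, 0.95, 8.8, -29.9, 0.0, 1.0], [2.74, -0.41, 1.5, 14.2, -45.6, 0.0, 1.0]]
[[-0.71, 0.09, 0.55, 5.4, -15.2, 0.0, 1.0], [-1.81, 0.23, 1.01, 10.0, -27.7, 0.0, 1.0], [-2.97, 0.37, 1.33, 13.2, -35.8, -0.0, 1.0], [-3.87, 0.48, 1.47, 14.7, -39.3, -0.0, 1.0], [-4.3, 0.53, 1.5, 15.0, -39.7, -0.1, 1.0]]
```

Request:
{"name": "servo_tool", "arguments": {
  "commands": [
    [0.6, -0.1, 0, 0.2, -1.3, 0, 1],
    [1.5, -0.25, 0.2, 1.5, -6.3, 0, 1],
    [2.4, -0.4, 0.5, 4.4, -16, 0, 1],
    [2.9, -0.45, 1, 8.8, -30, 0, 1],
    [2.7, -0.4, 1.5, 14.2, -45.6, 0, 1]
  ]
}}

```text
clock: 6.9
tcp_pos: [0.4144, 0.2058, 0.1911]
orientation: [0.212, 3.134, 0.036]
contact_force: [-0.3, 0.1, -8.0]
grip_width: 0.0195
gripper_force: 99.1
```

Request:
{"name": "servo_tool", "arguments": {
  "commands": [
    [-0.7, 0.1, 0.5, 5.4, -15.2, 0, 1],
    [-1.8, 0.2, 1, 10, -27.7, 0, 1],
    [-3, 0.4, 1.3, 13.2, -35.8, 0, 1],
    [-3.9, 0.5, 1.5, 14.7, -39.3, 0, 1],
    [-4.3, 0.5, 1.5, 15, -39.7, 0, 1]
  ]
}}

```text
clock: 7.32
tcp_pos: [0.4305, 0.1671, 0.1916]
orientation: [-0.173, -3.134, 0.083]
contact_force: [0.4, 1.5, -7.7]
grip_width: 0.0194
gripper_force: 99.1
```

Run:
```python
from ctl import *
s=observe(); s["v"]=[0,0]
plan(s,ramp(s,.015,-.08,.0,3,10),10)
```

```text
t 7.37 top n=685 pred 0.007 meas -0.013 x [-0.015 -0.003  0.057 -0.019] cmdth 0.053 psi -6.34 hinge [0.5573 0.1503 0.1434] cmdh [0.5578 0.1498 0.1443] F [ 0.4  1.5 -7.7] M [ 0.22 -0.01 -0.02] w 0.0194
phi pred [-0.013 -0.01  -0.005  0.001  0.005  0.008  0.009  0.007  0.002 -0.003] then [-0.004  0.001  0.     0.     0.     0.     0.   ]
theta [ 0.044  0.023  0.001 -0.013 -0.016 -0.006  0.013  0.034  0.05   0.057] a [-0.1  -0.46 -0.63 -0.55 -0.32  0.    0.32  0.56  0.63  0.46]
[[0.52, -0.06, 0.03, 0.1, -1.2, 0.0, 1.0], [1.69, -0.18, 0.17, 0.7, -6.4, 0.1, 1.0], [2.95, -0.31, 0.49, 2.1, -16.6, 0.1, 1.0], [3.78, -0.39, 0.95, 4.2, -30.7, 0.1, 1.0], [3.91, -0.38, 1.5, 6.8, -46.6, 0.1, 1.0]]
[[-0.58, 0.05, 0.55, 2.7, -15.3, 0.0, 1.0], [-1.65, 0.12, 1.01, 5.0, -27.8, 0.0, 1.0], [-2.82, 0.2, 1.33, 6.6, -36.0, -0.0, 1.0], [-3.74, 0.27, 1.47, 7.3, -39.5, -0.1, 1.0], [-4.17, 0.3, 1.5, 7.5, -39.8, -0.1, 1.0]]
```

Request:
{"name": "servo_tool", "arguments": {
  "commands": [
    [0.5, 0, 0, 0.1, -1.2, 0, 1],
    [1.7, -0.2, 0.2, 0.7, -6.4, 0, 1],
    [2.9, -0.3, 0.5, 2.1, -16.6, 0, 1],
    [3.8, -0.4, 1, 4.2, -30.7, 0, 1],
    [3.9, -0.4, 1.5, 6.8, -46.6, 0, 1]
  ]
}}

```text
clock: 7.78
tcp_pos: [0.4366, 0.1204, 0.1918]
orientation: [0.129, 3.137, 0.027]
contact_force: [1.0, -0.5, -7.0]
grip_width: 0.0196
gripper_force: 99.1
```

Request:
{"name": "servo_tool", "arguments": {
  "commands": [
    [-0.6, 0, 0.5, 2.7, -15.3, 0, 1],
    [-1.7, 0.1, 1, 5, -27.8, 0, 1],
    [-2.8, 0.2, 1.3, 6.6, -36, 0, 1],
    [-3.7, 0.3, 1.5, 7.3, -39.5, 0, 1],
    [-4.2, 0.3, 1.5, 7.5, -39.8, 0, 1]
  ]
}}

```text
clock: 8.2
tcp_pos: [0.4447, 0.0809, 0.1919]
orientation: [-0.091, -3.139, 0.092]
contact_force: [0.2, 0.4, -7.7]
grip_width: 0.0193
gripper_force: 99.1
```

Run:
```python
from ctl import *
s=observe(); s["v"]=[0,0]
plan(s,ramp(s,.0,-.08,.0,3,10),10)
```

```text
t 8.25 top n=677 pred 0.015 meas 0.018 x [ 0.02   0.067  0.062 -0.019] cmdth 0.057 psi -3.32 hinge [0.5722 0.0706 0.1437] cmdh [0.5728 0.0698 0.1443] F [ 0.2  0.4 -7.7] M [0.22 0.02 0.05] w 0.0193
phi pred [ 0.019  0.012  0.006  0.003  0.004  0.006  0.008  0.007  0.003 -0.003] then [-0.004  0.001  0.     0.     0.     0.     0.   ]
theta [ 0.024 -0.01  -0.032 -0.039 -0.032 -0.014  0.009  0.031  0.048  0.056] a [-0.1  -0.47 -0.64 -0.57 -0.32  0.    0.32  0.57  0.64  0.47]
[[1.88, -0.11, 0.03, -0.1, -2.3, 0.1, 1.0], [3.86, -0.22, 0.17, -0.2, -8.3, 0.1, 1.0], [5.12, -0.27, 0.49, -0.3, -18.4, 0.1, 1.0], [5.5, -0.27, 0.95, -0.3, -32.1, 0.0, 1.0], [5.09, -0.23, 1.5, -0.4, -47.6, 0.1, 1.0]]
[[-1.0, 0.03, 0.55, 0.0, -15.0, 0.0, 1.0], [-2.31, 0.05, 1.01, 0.0, -27.3, 0.0, 1.0], [-3.6, 0.07, 1.33, 0.0, -35.3, 0.0, 1.0], [-4.57, 0.08, 1.47, -0.0, -38.8, -0.0, 1.0], [-5.02, 0.09, 1.5, 0.0, -39.1, -0.1, 1.0]]
```

Request:
{"name": "servo_tool", "arguments": {
  "commands": [
    [1.9, -0.1, 0, 0, -2.3, 0, 1],
    [3.9, -0.2, 0.2, -0.2, -8.3, 0, 1],
    [5.1, -0.3, 0.5, -0.3, -18.4, 0, 1],
    [5.5, -0.3, 1, -0.3, -32, 0, 1],
    [5.1, -0.2, 1.5, -0.4, -47.6, 0, 1]
  ]
}}

```text
clock: 8.67
tcp_pos: [0.4439, 0.0334, 0.1918]
orientation: [0.047, 3.14, 0.051]
contact_force: [-0.3, -0.5, -7.1]
grip_width: 0.0193
gripper_force: 99.1
```

Request:
{"name": "servo_tool", "arguments": {
  "commands": [
    [-1, 0, 0.5, 0, -15, 0, 1],
    [-2.3, 0, 1, 0, -27.3, 0, 1],
    [-3.6, 0.1, 1.3, 0, -35.3, 0, 1],
    [-4.6, 0.1, 1.5, 0, -38.8, 0, 1],
    [-5, 0.1, 1.5, 0, -39, 0, 1]
  ]
}}

```text
clock: 9.08
tcp_pos: [0.4443, -0.0057, 0.1919]
orientation: [0.008, 3.139, -0.089]
contact_force: [-0.7, 0.4, -7.9]
grip_width: 0.0193
gripper_force: 99.1
```

Run:
```python
from ctl import *
s=observe(); s["v"]=[0,0]
plan(s,ramp(s,-.015,-.08,.0,2.5,10),10)
```

```text
t 9.13 top n=674 pred 0.020 meas 0.001 x [ 0.001  0.029  0.06  -0.021] cmdth 0.056 psi -0.29 hinge [ 0.5721 -0.0092  0.1436] cmdh [ 0.5728 -0.0102  0.1443] F [-0.7  0.4 -7.9] M [0.22 0.04 0.04] w 0.0193
phi pred [ 0.001  0.     0.     0.002  0.005  0.007  0.008  0.007  0.002 -0.003] then [-0.004  0.001  0.     0.001  0.001  0.     0.   ]
theta [ 0.036  0.009 -0.013 -0.024 -0.022 -0.008  0.012  0.034  0.05   0.058] a [-0.1  -0.47 -0.64 -0.57 -0.32  0.    0.32  0.56  0.64  0.47]
[[1.14, -0.01, 0.02, -0.1, -1.7, 0.0, 1.0], [2.69, -0.01, 0.14, -0.9, -7.2, 0.1, 1.0], [3.96, -0.01, 0.41, -2.5, -17.3, 0.1, 1.0], [4.59, 0.01, 0.79, -4.8, -31.0, 0.1, 1.0], [4.47, 0.03, 1.25, -7.5, -46.5, 0.1, 1.0]]
[[-0.78, -0.02, 0.46, -2.7, -15.0, 0.0, 1.0], [-1.97, -0.05, 0.84, -5.0, -27.2, 0.0, 1.0], [-3.2, -0.08, 1.1, -6.6, -35.2, -0.0, 1.0], [-4.15, -0.11, 1.23, -7.4, -38.6, -0.0, 1.0], [-4.6, -0.13, 1.25, -7.5, -38.9, -0.1, 1.0]]
```

Request:
{"name": "servo_tool", "arguments": {
  "commands": [
    [1.1, 0, 0, -0.1, -1.7, 0, 1],
    [2.7, 0, 0.1, -0.9, -7.2, 0, 1],
    [4, 0, 0.4, -2.5, -17.3, 0, 1],
    [4.6, 0, 0.8, -4.8, -31, 0, 1],
    [4.5, 0, 1.25, -7.5, -46.5, 0, 1]
  ]
}}

```text
clock: 9.55
tcp_pos: [0.4368, -0.0523, 0.1919]
orientation: [-0.028, 3.14, 0.037]
contact_force: [0.4, -0.5, -7.7]
grip_width: 0.0197
gripper_force: 99.1
```

Request:
{"name": "servo_tool", "arguments": {
  "commands": [
    [-0.8, 0, 0.5, -2.7, -15, 0, 1],
    [-2, 0, 0.8, -5, -27.2, 0, 1],
    [-3.2, -0.1, 1.1, -6.6, -35.2, 0, 1],
    [-4.1, -0.1, 1.2, -7.4, -38.6, 0, 1],
    [-4.6, -0.1, 1.25, -7.5, -38.9, 0, 1]
  ]
}}

```text
clock: 9.97
tcp_pos: [0.4291, -0.0911, 0.1918]
orientation: [-0.06, 3.138, -0.092]
contact_force: [0.1, -0.1, -8.4]
grip_width: 0.0193
gripper_force: 99.1
```

Run:
```python
from ctl import *
s=observe(); s["v"]=[0,0]
plan(s,ramp(s,-.015,-.045,-.065,1,10),10)
```

```text
t 10.02 top n=679 pred 0.019 meas 0.011 x [ 0.012  0.05   0.062 -0.021] cmdth 0.058 psi 2.19 hinge [ 0.557  -0.0892  0.1436] cmdh [ 0.5578 -0.0902  0.1443] F [ 0.1 -0.1 -8.4] M [0.26 0.06 0.  ] w 0.0193
phi pred [ 0.013  0.009  0.005  0.003  0.002  0.003  0.004  0.004  0.002 -0.001] then [-0.002  0.001  0.     0.001  0.001  0.     0.   ]
theta [ 0.036  0.012 -0.004 -0.009 -0.006  0.004  0.016  0.029  0.038  0.042] a [-0.05 -0.26 -0.36 -0.31 -0.18  0.    0.18  0.31  0.35  0.26]
[[1.27, 0.05, 0.01, -0.1, -1.5, -0.5, 1.0], [2.66, 0.1, 0.06, -0.8, -5.0, -3.7, 1.0], [3.56, 0.14, 0.16, -2.3, -10.7, -10.5, 1.0], [3.87, 0.16, 0.32, -4.6, -18.2, -20.6, 1.0], [3.68, 0.16, 0.5, -7.3, -26.7, -32.4, 1.0]]
[[-0.55, -0.03, 0.18, -2.7, -8.2, -11.9, 1.0], [-1.28, -0.06, 0.34, -5.1, -14.8, -21.9, 1.0], [-1.99, -0.1, 0.44, -6.7, -19.2, -28.8, 1.0], [-2.51, -0.13, 0.49, -7.4, -21.1, -32.0, 1.0], [-2.75, -0.14, 0.5, -7.6, -21.3, -32.5, 1.0]]
```

Request:
{"name": "servo_tool", "arguments": {
  "commands": [
    [1.3, 0, 0, -0.1, -1.5, -0.5, 1],
    [2.7, 0.1, 0, -0.8, -5, -3.7, 1],
    [3.6, 0.1, 0.2, -2.3, -10.7, -10.5, 1],
    [3.9, 0.2, 0.3, -4.6, -18.2, -20.6, 1],
    [3.7, 0.2, 0.5, -7.3, -26.7, -32.5, 1]
  ]
}}

```text
clock: 10.43
tcp_pos: [0.4225, -0.1183, 0.1591]
orientation: [-0.074, 3.14, 0.011]
contact_force: [-0.3, -0.3, -7.9]
grip_width: 0.0189
gripper_force: 99.1
```

Request:
{"name": "servo_tool", "arguments": {
  "commands": [
    [-0.6, 0, 0.2, -2.7, -8.2, -12, 1],
    [-1.3, -0.1, 0.3, -5.1, -14.8, -22, 1],
    [-2, -0.1, 0.4, -6.7, -19.2, -29, 1],
    [-2.5, -0.1, 0.5, -7.4, -21, -32, 1],
    [-2.75, -0.1, 0.5, -7.6, -21.3, -32.5, 1]
  ]
}}

```text
clock: 10.85
tcp_pos: [0.4138, -0.1391, 0.1262]
orientation: [0.088, -3.139, 0.064]
contact_force: [-0.2, 0.6, -7.6]
grip_width: 0.0189
gripper_force: 99.1
```

Run:
```python
from ctl import *
s=observe(); s["v"]=[0,0]
# slot line of B: y=-.1695+(x-.635)*tan(4.07deg)
x=.547; y=-.1695+(x-.635)*np.tan(np.radians(4.07)); print("target",x,y)
h=s["hinge"]; plan(s,ramp(s,x-h[0],y-h[1],0,4.1-np.degrees(s["psi"]),10),10)
```

```text
t 10.90 top n=597 pred 0.019 meas 0.018 x [ 0.019  0.052  0.044 -0.021] cmdth 0.042 psi 3.19 hinge [ 0.5415 -0.1341  0.0775] cmdh [ 0.5428 -0.1352  0.0793] F [-0.2  0.6 -7.6] M [ 0.11  0.04 -0.01] w 0.0189
target 0.547 -0.17576160672652533
phi pred [ 0.019  0.013  0.006  0.002  0.002  0.003  0.004  0.004  0.002 -0.001] then [-0.002  0.001  0.     0.001  0.001  0.     0.   ]
theta [ 0.019 -0.002 -0.013 -0.014 -0.008  0.002  0.015  0.027  0.036  0.04 ] a [-0.05 -0.24 -0.33 -0.29 -0.17  0.    0.17  0.29  0.33  0.24]
[[1.31, 0.07, 0.01, 0.1, -1.5, 0.0, 1.0], [2.53, 0.14, 0.05, 0.4, -4.6, 0.0, 1.0], [3.17, 0.18, 0.15, 0.9, -9.6, 0.0, 1.0], [3.23, 0.19, 0.29, 1.5, -16.2, 0.0, 1.0], [2.88, 0.17, 0.45, 2.3, -23.7, 0.0, 1.0]]
[[-0.61, -0.04, 0.16, 0.8, -7.3, 0.0, 1.0], [-1.34, -0.09, 0.3, 1.4, -13.2, -0.0, 1.0], [-2.02, -0.14, 0.4, 1.8, -17.1, -0.0, 1.0], [-2.52, -0.17, 0.44, 2.0, -18.8, -0.0, 1.0], [-2.75, -0.19, 0.45, 2.0, -19.0, -0.0, 1.0]]
```

Request:
{"name": "servo_tool", "arguments": {
  "commands": [
    [1.3, 0, 0, 0.1, -1.5, 0, 1],
    [2.5, 0.1, 0, 0.4, -4.6, 0, 1],
    [3.2, 0.2, 0.2, 0.9, -9.6, 0, 1],
    [3.2, 0.2, 0.3, 1.5, -16.2, 0, 1],
    [2.9, 0.2, 0.45, 2.3, -23.7, 0, 1]
  ]
}}

```text
clock: 11.32
tcp_pos: [0.4172, -0.1638, 0.1273]
orientation: [0.099, -3.139, -0.014]
contact_force: [-0.0, -1.2, -7.8]
grip_width: 0.0191
gripper_force: 99.1
```

Request:
{"name": "servo_tool", "arguments": {
  "commands": [
    [-0.6, 0, 0.2, 0.8, -7.3, 0, 1],
    [-1.3, -0.1, 0.3, 1.4, -13.2, 0, 1],
    [-2, -0.1, 0.4, 1.8, -17, 0, 1],
    [-2.5, -0.2, 0.4, 2, -18.8, 0, 1],
    [-2.75, -0.2, 0.45, 2, -19, 0, 1]
  ]
}}

```text
clock: 11.73
tcp_pos: [0.4185, -0.1821, 0.1268]
orientation: [-0.112, 3.139, -0.062]
contact_force: [-0.2, 0.1, -7.5]
grip_width: 0.0195
gripper_force: 99.1
```

Run:
```python
from ctl import *
s=observe(); s["v"]=[0,0]
# remeasure fork B prongs from this fresh scene cloud for a cross-check
im,d=r.grab_frame("scene"); cv2.imwrite("pics/preB.png",cv2.resize(im[150:350,150:400],(800,640)))
Ps=cloud("scene",d)
for x in (.60,.62,.64,.66,.68):
    m=(abs(Ps[...,0]-x)<.01)&(Ps[...,2]>.135)&(Ps[...,2]<.17)
    ys=Ps[...,1][m]
    for a,b in((-.16,-.115),(-.225,-.175)):
        q=ys[(ys>a)&(ys<b)]; print(x,len(q),np.median(q).round(4) if len(q) else None,end=" | ")
x=np.array(s["x"]); F,_=disc(.05); s["x"]=(F@x).tolist(); s["t"]=r.get_obs()["clock"]
print(s["t"])
plan(s,ramp(s,0,0,0,0,10),10)
```

```text
t 11.78 top n=602 pred 0.010 meas 0.009 x [ 0.01   0.032  0.043 -0.022] cmdth 0.040 psi 4.08 hinge [ 0.5462 -0.175   0.0783] cmdh [ 0.547  -0.1758  0.0793] F [-0.2  0.1 -7.5] M [0.14 0.01 0.04] w 0.0195
0.6 21 -0.1434 | 0.6 31 -0.2057 | 0.62 24 -0.1433 | 0.62 22 -0.1997 | 0.64 23 -0.142 | 0.64 26 -0.1981 | 0.66 23 -0.1394 | 0.66 22 -0.1955 | 0.68 23 -0.1391 | 0.68 24 -0.1951 | 11.8333
phi pred [ 0.014  0.011  0.006  0.002  0.    -0.    -0.     0.     0.001  0.001] then [0.001 0.001 0.001 0.001 0.001 0.    0.   ]
theta [0.027 0.016 0.012 0.014 0.016 0.019 0.021 0.021 0.021 0.021] a [0. 0. 0. 0. 0. 0. 0. 0. 0. 0.]
[[0.74, 0.05, 0.0, 0.0, -0.6, 0.0, 1.0], [1.35, 0.1, 0.0, 0.1, -1.1, 0.0, 1.0], [1.57, 0.11, 0.0, 0.1, -1.3, 0.0, 1.0], [1.5, 0.11, 0.0, 0.1, -1.3, 0.0, 1.0], [1.34, 0.1, -0.0, 0.1, -1.1, 0.0, 1.0]]
[[-0.15, -0.01, -0.0, -0.0, 0.1, -0.0, 1.0], [-0.23, -0.02, -0.0, -0.0, 0.2, -0.0, 1.0], [-0.27, -0.02, 0.0, -0.0, 0.2, -0.0, 1.0], [-0.27, -0.02, -0.0, -0.0, 0.2, -0.0, 1.0], [-0.27, -0.02, -0.0, -0.0, 0.2, -0.0, 1.0]]
```

Run:
```python
from ctl import *
s=load(); s.update(hinge=[.547,-.1758,.0793],th=.040,psi=float(np.radians(4.1)),v=[0,0],w=0.)
h=s["hinge"]; plan(s,ramp(s,.6285-h[0],-.1708-h[1],-.005,0,10),10)
```

```text
phi pred [ 0.014  0.011  0.006  0.002  0.    -0.    -0.     0.     0.001  0.001] then [0.001 0.001 0.001 0.001 0.001 0.    0.   ]
theta [0.026 0.016 0.012 0.014 0.016 0.019 0.021 0.021 0.022 0.022] a [-0.   -0.   -0.01 -0.01 -0.    0.    0.    0.01  0.01  0.  ]
[[0.79, 0.06, 0.0, 0.7, -0.6, -0.0, 1.0], [1.38, 0.1, 0.0, 4.8, -0.9, -0.3, 1.0], [1.58, 0.11, -0.0, 13.4, -0.5, -0.8, 1.0], [1.51, 0.11, 0.0, 26.0, 0.3, -1.6, 1.0], [1.34, 0.1, -0.0, 40.8, 1.4, -2.5, 1.0]]
[[-0.15, -0.01, 0.0, 14.9, 1.0, -0.9, 1.0], [-0.24, -0.02, -0.0, 27.4, 1.9, -1.7, 1.0], [-0.28, -0.02, -0.0, 36.0, 2.4, -2.2, 1.0], [-0.29, -0.02, 0.0, 40.0, 2.7, -2.5, 1.0], [-0.29, -0.02, 0.0, 40.7, 2.7, -2.5, 1.0]]
```

View pics/preB.png

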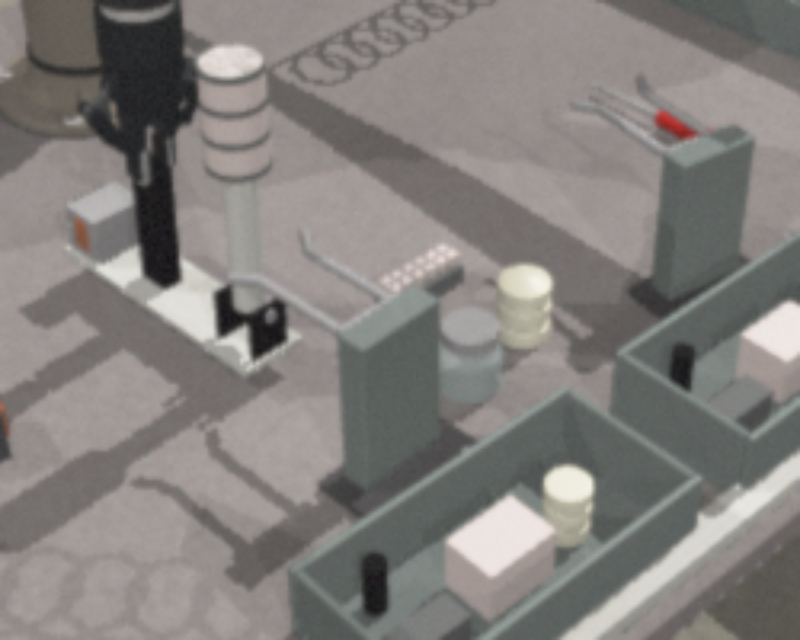

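Request:
{"name": "servo_tool", "arguments": {
  "commands": [
    [0.8, 0, 0, 0.7, -0.6, 0, 1],
    [1.4, 0.1, 0, 4.8, -0.9, -0.3, 1],
    [1.6, 0.1, 0, 13.4, -0.5, -0.8, 1],
    [1.5, 0.1, 0, 26, 0.3, -1.6, 1],
    [1.3, 0.1, 0, 40.8, 1.4, -2.5, 1]
  ]
}}

```text
clock: 12.25
tcp_pos: [0.4604, -0.1814, 0.1242]
orientation: [0.109, -3.139, 0.025]
contact_force: [0.9, 0.2, -7.4]
grip_width: 0.0195
gripper_force: 99.1
```

Request:
{"name": "servo_tool", "arguments": {
  "commands": [
    [-0.15, 0, 0, 15, 1, -0.9, 1],
    [-0.2, 0, 0, 27.4, 1.9, -1.7, 1],
    [-0.3, 0, 0, 36, 2.4, -2.2, 1],
    [-0.3, 0, 0, 40, 2.7, -2.5, 1],
    [-0.3, 0, 0, 40.7, 2.7, -2.5, 1]
  ]
}}

```text
clock: 12.67
tcp_pos: [0.5009, -0.1777, 0.1215]
orientation: [0.112, -3.139, 0.032]
contact_force: [0.8, -0.0, -7.7]
grip_width: 0.0195
gripper_force: 99.1
```

Run:
```python
from ctl import *
s=observe(); s["v"]=[0,0]
# lateral offset of measured hinge from slot line, measured with the arm
o=r.get_obs(); psi,th,h=carrier(o,s); print("off",h[1]-(-.1695+(h[0]-.635)*np.tan(np.radians(4.07))))
plan(s,ramp(s,0,0,-.012,0,5),5,thend=0)
```

```text
t 12.72 top n=590 pred 0.013 meas 0.02 x [ 0.022  0.045  0.024 -0.021] cmdth 0.022 psi 4.10 hinge [ 0.6285 -0.1697  0.073 ] cmdh [ 0.6285 -0.1708  0.0743] F [ 0.8 -0.  -7.7] M [ 0.08  0.06 -0.  ] w 0.0195
off -1.6384256808721354e-05
phi pred [0.025 0.025 0.023 0.02  0.015] then [ 0.008 -0.021 -0.068 -0.147 -0.281 -0.504 -0.88  -1.512]
theta [0.017 0.013 0.009 0.004 0.   ] a [0. 0. 0. 0. 0.]
[[0.25, 0.02, -0.0, 0.0, -0.2, -0.7, 1.0], [0.49, 0.04, 0.0, 0.0, -0.4, -3.8, 1.0], [0.74, 0.05, -0.0, 0.0, -0.6, -8.2, 1.0], [0.98, 0.07, 0.0, 0.1, -0.8, -11.3, 1.0], [1.23, 0.09, 0.0, 0.1, -1.0, -12.0, 1.0]]
```

Request:
{"name": "servo_tool", "arguments": {
  "commands": [
    [0.25, 0, 0, 0, -0.2, -0.7, 1],
    [0.5, 0, 0, 0, -0.4, -3.8, 1],
    [0.75, 0, 0, 0, -0.6, -8.2, 1],
    [1, 0.1, 0, 0, -0.8, -11.3, 1],
    [1.25, 0.1, 0, 0, -1, -13, 1]
  ]
}}

```text
clock: 13.13
tcp_pos: [0.4993, -0.1794, 0.1081]
orientation: [0.111, -3.137, -0.002]
contact_force: [0.4, 0.2, -7.5]
grip_width: 0.0195
gripper_force: 99.1
```

Request:
{"name": "servo_tool", "arguments": {
  "commands": [
    [0, 0, 0, 0, 0, -2, 1],
    [0, 0, 0, 0, 0, -4, 1],
    [0, 0, 0, 0, 0, -6, 1],
    [0, 0, 0, 0, 0, -7.5, 1],
    [0, 0, 0, 0, 0, -9, 1]
  ]
}}

```text
clock: 13.55
tcp_pos: [0.5, -0.1791, 0.0997]
orientation: [0.112, -3.138, -0.002]
contact_force: [0.2, 0.5, -7.8]
grip_width: 0.0197
gripper_force: 99.1
```

Run:
```python
from ctl import *
s=load(); s["x"]=[0.02,0,0,0]; s["plan"]=[]; save(s)
s=observe(False); o=r.get_obs(); psi,th,h=carrier(o,s); print("th",th,"z",h[2]-.05,o["contact_force"],o["moment"])
print("off",h[1]-(-.1695+(h[0]-.635)*np.tan(np.radians(4.07))))
```

```text
t 13.60 top n=564 pred 0.063 meas -0.027 x [-0.027 -0.014  0.002  0.   ] cmdth 0.000 psi 4.08 hinge [ 0.6275 -0.1701  0.051 ] cmdh [ 0.6285 -0.1708  0.0623] F [ 0.2  0.5 -7.8] M [-0.04  0.02  0.01] w 0.0197
th 0.002157789169240925 z 0.0007390353038063263 [ 0.19871898  0.12532768 -7.84468792] [-0.08388472  0.04947979  0.0243388 ]
off -2.5481347667943854e-05
```

Request:
{"name": "servo_tool", "arguments": {
  "commands": [
    [0, 0, 0, 0, 0, -1, 1],
    [0, 0, 0, 0, 0, -1.5, 1],
    [0, 0, 0, 0, 0, -2, 1],
    [0, 0, 0, 0, 0, -2.5, 1],
    [0, 0, 0, 0, 0, -3, 1]
  ]
}}

```text
clock: 14.02
tcp_pos: [0.4999, -0.1788, 0.0979]
orientation: [0.112, -3.137, -0.001]
contact_force: [-8.4, 2.2, 11.2]
grip_width: 0.0191
gripper_force: 101.5
```

Run:
```python
from ctl import *
s=observe(False); o=r.get_obs(); psi,th,h=carrier(o,s); print("th",th,"z",h[2]-.05,o["contact_force"],o["moment"])
```

```text
t 14.07 top n=571 pred -0.044 meas -0.078 x [-0.079 -0.045  0.003  0.   ] cmdth 0.000 psi 4.07 hinge [ 0.6273 -0.1699  0.0491] cmdh [ 0.6285 -0.1708  0.0623] F [-8.4  2.2 11.2] M [ 0.46  1.6  -0.02] w 0.0191
th 0.002727587995301505 z -0.0008272087554639235 [-5.62742265  1.64686966  5.70782907] [0.34125568 1.29317365 0.01525042]
```

Request:
{"name": "servo_tool", "arguments": {
  "commands": [
    [0, 0, 0, 0, 0, 0.7, 1],
    [0, 0, 0, 0, 0, 1, 1],
    [0, 0, 0, 0, 0, 1, 1],
    [0, 0, 0, 0, 0, 1, 1],
    [0, 0, 0, 0, 0, 1, 1]
  ]
}}

```text
clock: 14.48
tcp_pos: [0.5001, -0.1792, 0.098]
orientation: [0.111, -3.138, -0.001]
contact_force: [-3.4, 1.3, 0.1]
grip_width: 0.0192
gripper_force: 100.1
```

Request:
{"name": "servo_tool", "arguments": {
  "commands": [
    [0, 0, 0, 0, 0, 0, 0.8],
    [0, 0, 0, 0, 0, 0, 0.65],
    [0, 0, 0, 0, 0, 0, 0.5],
    [0, 0, 0, 0, 0, 0, 0.3],
    [0, 0, 0, 0, 0, 0, 0.2]
  ],
  "force": 20
}}

```text
clock: 14.9
tcp_pos: [0.5009, -0.1794, 0.0982]
orientation: [0.111, -3.139, -0.001]
contact_force: [-0.2, -0.1, 0.3]
grip_width: 0.0652
gripper_force: 0.0
```

Request:
{"name": "servo_tool", "arguments": {
  "commands": [
    [0, 0, 0, 0, 0, 0, 0.1],
    [0, 0, 0, 0, 0, 0, 0.1],
    [0, 0, 0, 0, 0, 0, 0.1],
    [0, 0, 0, 0, 0, 0, 0.1],
    [0, 0, 0, 0, 0, 0, 0.1]
  ]
}}

```text
clock: 15.32
tcp_pos: [0.5001, -0.1792, 0.0978]
orientation: [0.111, -3.138, -0.002]
contact_force: [-0.2, 0.7, -0.0]
grip_width: 0.077
gripper_force: 0.0
```

Run:
```python
from ctl import *
s=observe(False); o=r.get_obs(); print(o["tcp_pos"],o["grip_width"],o["gripper_force"],o["contact_force"],o["moment"])
```

```text
t 15.42 scene n=0 pred -0.474 meas None x [-0.553 -0.852  0.002 -0.   ] cmdth 0.000 psi 4.07 hinge [ 0.6275 -0.1703  0.0492] cmdh [ 0.6285 -0.1708  0.0623] F [-0.2  0.7 -0. ] M [ 0.01 -0.07  0.03] w 0.0770
[ 0.49999951 -0.17920903  0.09779739] 0.07690528570532136 0.0 [ 0.09368919  0.30183966 -0.53873871] [-0.07684883  0.0220119   0.00876271]
```

Request:
{"name": "servo_tool", "arguments": {
  "commands": [
    [0, 0, 0, 0, 0, 10, 0.1],
    [0, 0, 0, 0, 0, 30, 0.1],
    [0, 0, 0, 0, 0, 55, 0.1],
    [0, 0, 0, 0, 0, 85, 0.1],
    [0, 0, 0, 0, 0, 115, 0.1]
  ]
}}

```text
clock: 15.83
tcp_pos: [0.4996, -0.1788, 0.2145]
orientation: [0.112, -3.137, -0.002]
contact_force: [0.7, -1.5, -1.0]
grip_width: 0.0767
gripper_force: 0.0
```

Request:
{"name": "servo_tool", "arguments": {
  "commands": [
    [0, 0, 0, 0, 0, 20, 0.1],
    [0, 0, 0, 0, 0, 30, 0.1],
    [0, 0, 0, 0, 0, 30, 0.1],
    [0, 0, 0, 0, 0, 30, 0.1],
    [0, 0, 0, 0, 0, 30, 0.1]
  ]
}}

```text
clock: 16.25
tcp_pos: [0.499, -0.1791, 0.2413]
orientation: [0.111, -3.135, -0.003]
contact_force: [-0.7, -0.5, -1.6]
grip_width: 0.077
gripper_force: 0.0
```

Run:
```python
from ctl import *
print("lean",meas("top",np.array([.6275,-.1703,.05]),np.radians(4.07),-.08))
o=r.get_obs(); im,d=r.grab_frame("wrist"); P=cloud("wrist",d,o)
s,ds=r.grab_frame("scene"); t,dt=r.grab_frame("top")
for a,b,c in ((.12,.16,(.4985,-.179)),(.045,.075,(.416,-.185))):
    m=(P[...,2]>a)&(P[...,2]<b)&(np.hypot(P[...,0]-c[0],P[...,1]-c[1])<.06); print(m.sum(),P[m].mean(0).round(4),cv2.minAreaRect(P[m][:,:2].astype(np.float32)*1000))
m=(P[...,2]>.0)&(P[...,2]<.016)&(np.hypot(P[...,0]-.47,P[...,1]+.18)<.03); print("plate z",m.sum(),P[m][:,2].mean())
cv2.imwrite("pics/end.png",np.hstack([cv2.resize(t[110:290,270:410],(400,514)),cv2.resize(s[170:350,170:310],(400,514))]))
```

```text
lean (np.float64(-0.08376636324202216), np.int64(559))
1149 [ 0.4963 -0.1776  0.1388] ((497.93035888671875, -177.49227905273438), (35.89493942260742, 21.722776412963867), 4.402160167694092)
2792 [ 0.415  -0.1838  0.0575] ((415.3740539550781, -183.64108276367188), (44.82463455200195, 64.0394058227539), 4.04811954498291)
plate z 1656 0.007796196053537117
```

View pics/end.png

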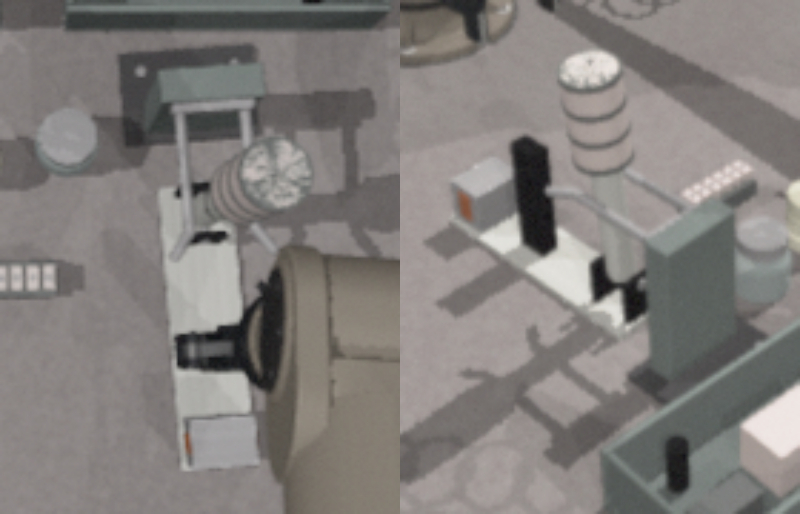

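```bash
python3 -c "
from bench import r
print(r.hand_in())"
```

```text
the job is handed in; nothing more can be done
None
```

I handed the job in at about 16.5 s: the carrier sits flat in fork B and released, with the tower resting on a prong at about 0.08 rad. It had about 6 s in the air clear of both forks, with the lean kept under about 0.03 rad.

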